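Clear the jammed specimen press and cycle its lever

TASK

The white plastic offcut lying on the bed of the hand-lever press stops it from closing. Get the offcut off the bed into the open scrap bin beside the press, then swing the press's lever all the way down to its stop, hold it there for a moment, and let it spring fully back up. Leave the two brown bottles and the beaker where they stand.

Things in the scene. Friction and masses are not known exactly. Their poses are not given: they have to be found in the camera images.
- press: Fixed hand-lever press: white block 300 (x) x 130 (y) x 80 mm, on its front part a rimless steel bed plate 170 x 130 mm, top 90 mm above the bench. Origin: centre of its underside. x points from the open front end (near the robot) to the hinge at the back, z up. Lever hinged between two grey cheeks (138 mm high, 82 apart over all, x = 88 to 142 mm); at its stop it lies over the bed.
- lever (a joint): Angle of the press's sprung lever, rad. 0 = home: raised, leaning to the front at 68 degrees above level. It grows as the lever is swung down to the front; 1.15 = its stop, lever about level (2 degrees above). The spring brings it back by itself; about 10 N at the crossbar holds it at the stop. With the offcut under it the lever cannot get there.
- lever_grip (a point): Centre of the bare metal crossbar at the lever's end, 210 mm from the hinge axis: 120 mm long along the press's y, 24 mm thick. The arm to it is a steel bar 20 mm wide (press y), 14 mm thick; on its lower (front) side, 110 to 200 mm from the hinge, it carries a shoe 50 mm wide, reaching 27 mm from the arm's middle line. Nothing stands behind the arm's upper half.
- press_hinge (a point): Point on the lever's hinge axis (along the press's y), midway across the press: 115 mm behind the press's origin, 120 mm above the bench.
- bed_center (a point): Centre of the bed plate's top face (65 mm in front of the press's origin, 90 mm above the bench).
- offcut: Loose white plastic offcut, 80 mm long (its x), 44 mm wide (its y); 32 mm high over its -x part (45 mm long, from x = -40 to +5 mm), 18 mm over the rest; 70 to 150 g. Origin: centre of its underside. Lies on the bed plate.
- offcut_center (a point): Middle of the offcut, about 14 mm above its underside.
- bin: Open grey scrap bin fixed on the bench close beside the press, left or right of the bed: 200 mm (x, along the press) by 150 mm (y), 70 mm high, its rim 20 mm below the bed; walls 4 mm; gap to the press 4 to 12 mm. Origin: centre of its underside. On the press's other side a closed flat case (196 x 146 mm, 55 high) stands in the like place.
- reagent_a: Brown bottle with a blue cap, 72 mm across, 170 mm high, behind and to one side of the press. Origin: centre of its underside. Leave it alone.
- reagent_b: The other brown bottle, of the same size, behind the press on the other side. Origin: centre of its underside. Leave it alone.
- beaker: Glass beaker, 76 mm across, 90 mm high, standing to the left of the press, beyond the bin or the case that is there. Origin: centre of its underside. Leave it alone.
Things that resemble listed ones, but are neither listed nor needed, are in the scene too. What is shaped like the bin but black or green is not meant.

How it is judged:
On the way, in this order (a step that is already met when the one before it is completed fails the run):
1. the offcut lies in the scrap bin and the fingers no longer touch it (x of offcut_center in the frame of bin between -0.098 and 0.098 m and y of offcut_center in the frame of bin between -0.073 and 0.073 m and z of offcut_center in the frame of bin below 0.062 m and linear speed of offcut below 0.05 m/s and contact force between the fingers and offcut below 0.1 N), for 0.2 s.
2. the lever is swung down to its stop and held there for a moment (value of joint lever above 1.09 rad), for 0.2 s.
At the end, for the whole second after the job is handed in: The offcut lies in the scrap bin at rest (its middle within the bin's walls and below 62 mm above the bench), and the lever is back home (within 0.05 rad) and still, after it had been down to within 0.06 rad of its stop for 0.2 s with the offcut already in the bin (x of offcut_center in the frame of bin between -0.098 and 0.098 m and y of offcut_center in the frame of bin between -0.073 and 0.073 m and z of offcut_center in the frame of bin below 0.062 m and linear speed of offcut below 0.02 m/s and value of joint lever below 0.05 rad and velocity of joint lever between -0.1 and 0.1 rad/s); the robot touches nothing.
It fails at once if the brown bottle (reagent_a) is moved by more than 40 mm or tipped (distance of reagent_a from where it was at the start of the episode above 0.04 m or angle between reagent_a's own z axis and vertical above 0.4 rad).
It fails at once if the brown bottle (reagent_b) is moved by more than 40 mm or tipped (distance of reagent_b from where it was at the start of the episode above 0.04 m or angle between reagent_b's own z axis and vertical above 0.4 rad).
It fails at once if the beaker (beaker) is moved by more than 40 mm or tipped (distance of beaker from where it was at the start of the episode above 0.04 m or angle between beaker's own z axis and vertical above 0.4 rad).
It also fails if it takes over 56 s, if anything falls off the work surface, if the arm or the gripper's body presses on something with over 40 N, if the wrist force passes 120 N, or if a joint passes its speed limit or range.

ROBOT

A 7-joint arm with a two-finger parallel gripper is mounted at the origin on the work surface. World frame = base frame: x ahead of the robot, y to its left, z up, the work surface at z = 0. Lengths are in m, angles in rad, forces in N, time in s.
With the tool pointing down it reaches from about 0.425 to 0.925 m from the base axis. Payload 6.8 kg.
Tool frame: the origin (TCP) lies at the very end of the fingers, on their centre line; the grasp point (between the pads) lies 19 mm behind it; z points along the fingers, y is the line along which they close (so a half turn about z gives the same grasp; the last joint's range is limited). The gripper opens to 85 mm and grips with 20 to 120 N. Pads are 22 mm wide; open, the fingers measure 114 mm over their backs; the gripper's body (76 mm by 85 mm) begins 54 mm behind the grasp point. The pads swing forward as they close: fully open they stand 13 mm farther back than shut.
Start: joints at [1.138, 0.477, 0.022, 1.555, -0.011, 1.109, -0.083], TCP at [0.215, -0.64, 0.231] pointing down, gripper open.
Joint ranges: [-2.96, 2.96], [-0.34, 2.1], [-1.41, 1.46], [0.24, 2.44], [-1.37, 4.51], [0.17, 1.92], [-2.96, 2.96]. Speed limits (rad/s): [2.39, 2.39, 3.14, 3.14, 3.14, 3.14, 3.14].

INTERFACE

Orientations are given as a rotation vector (axis times angle).
In Python, from bench import r gives the robot as it stands.
- The arm moves only by the tool play_rows, never from a script. Its argument "targets" is text: rows parted by semicolons, each of 5 numbers parted by spaces: the closure, from -1 (fully open) to 1 (shut), then the shift along the tool's x, y, z in m, then the turn about the tool's z in rad. In form: gripper dx dy dz spin; .... A call has 1 to 8 rows; each row is the pose to reach, as a shift and turn from the pose commanded when the call began, along the tool's axes at that moment; what a row does not reach only later rows make up. A row lasts 1/12 s, in which the tool goes at most 41.7 mm and 7.16 degrees, less where a joint would pass 70% of its speed; a pose out of reach is approached as far as the arm can. A call with a gripper value outside its range is refused whole. The fingers move at their own pace and stop on an object; "squeeze" is the grip in N (left out, the last holds). Time passes only in rows, so rows that repeat a pose let the fingers close. It gives the time, the measured TCP pose, the force, the opening and the grip force at its end, in the units of the state.
- r.get_obs(): the state, without advancing time (a new reading comes with each control period).
- r.grab_frame(name): name is "scene" or "side" or "wrist"; returns the picture (384x512x3 uint8, red, green, blue); there is no depth.
- r.camera_info(name): a dict with "fov_y" (degrees; the focal length in pixels is half the picture's height over the tangent of half this angle, whatever the lens; pixels are square), "cx", "cy" (the principal point, pixels), "position" and "rotation" of the camera in the world. Camera axes: x right, y down, z forward; pixel columns grow to the right and rows downward; lengths in m; the calibration is good to about 2 mm. The wrist camera is an equidistant fisheye: a pixel r from the principal point sees the ray r / f radians off the axis. A picture is of the moment at which its call begins: read the wrist's pose just before it. camera_info takes no time and is no camera call; for the wrist camera it gives the pose at the moment of the call.
- r.hand_in(): hands the job in; it is judged then, once.
The state is a dict: "clock": time; "joints": joint angles; "qvel": joint speeds; "tau": joint torques, N m; "tcp_pos": TCP position; "orientation": TCP orientation; "contact_force": force on the tool from outside, world axes, zero at the start; "moment": the same for the moment, N m; "grip_width": finger opening in m; "gripper_force": force on a finger pad.
Only numpy, scipy, OpenCV 4.12 (cv2) and the standard library are available. Lean on these libraries where they do the work, as an engineer would, in place of code of your own. Each camera call takes 0.05 s, during which the arm holds its last target. There are 200 camera calls.

## Working session

There is one attempt and no reset: what is moved stays moved. The work goes in short steps, Python scripts to look and compute and a tool call to move; the robot and the scene stay as the last step left them, time stands still between calls to the robot, and variables do not carry over. Pictures are saved under pics/ and viewed, at most 14 in all, crops included, and the job is handed in when it is done.

Besides the shell and the picture viewer there is one more tool, called after "Call:" in YAML: its name, and indented under it one key for each argument. play_rows: Moves the arm, as the interface text tells. Its arguments: {"type":"object","properties":{"targets":{"type":"string"},"squeeze":{"type":"number"}},"required":["targets"]}

```bash
mkdir -p pics; ls
python3 - <<'E'
from bench import r
import cv2
for n in("scene","side"):
    cv2.imwrite(f"pics/{n}0.png",cv2.cvtColor(r.grab_frame(n),cv2.COLOR_RGB2BGR)); print(n,r.camera_info(n))
o=r.get_obs();print(o)
E
```

```text
pics
scene {'fov_y': 54.6456467087261, 'cx': 252.7051714131036, 'cy': 195.75599757583356, 'position': array([0.95203121, 0.6472071 , 0.86265209]), 'rotation': array([-0.82704502, -2.59608847,  1.06285107])}
side {'fov_y': 52.40428439282648, 'cx': 256.8376210002094, 'cy': 194.27622823131577, 'position': array([0.0389357 , 0.57630375, 0.70418458]), 'rotation': array([-1.02477858,  2.26870237, -1.19080191])}
{'clock': 0.1, 'joints': array([ 1.13790952,  0.47772673,  0.02233707,  1.5563445 , -0.01152506,
        1.10931563, -0.08306254]), 'qvel': array([-1.44009247e-03, -7.52494397e-04, -3.86678899e-05, -3.49667524e-03,
       -8.06304401e-04, -1.27083654e-03,  4.91209603e-04]), 'tau': array([ 3.36959274e-03, -5.97760856e+01,  1.61256161e+00, -2.81957549e+01,
        1.27141274e-02,  5.00517097e-03,  3.01760430e-06]), 'tcp_pos': array([ 0.21522513, -0.63920112,  0.23042001]), 'orientation': array([-3.09864125e+00, -5.07751155e-01,  5.71989617e-04]), 'contact_force': array([0.30534482, 0.30194598, 0.75149943]), 'moment': array([-0.01046352,  0.02942766,  0.01155507]), 'gripper_force': 0.0, 'grip_width': 0.08558470120889816}
```

View pics/scene0.png

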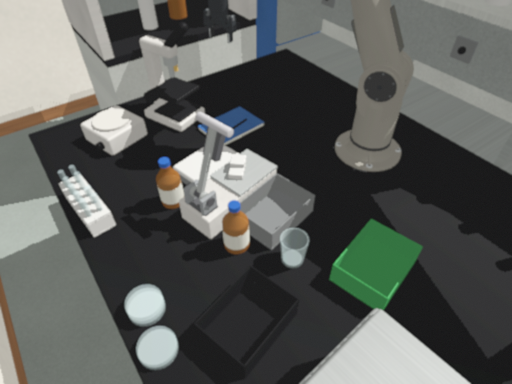

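View pics/side0.png

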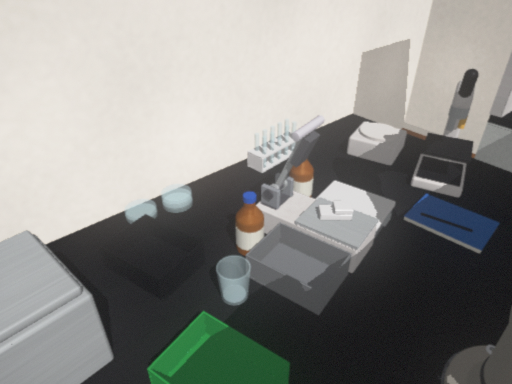

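The scene view shows the grey bin at (278,208), next to the press at (215,190). The green box at (377,262) and the black tray at (243,320) are decoys. The offcut is at (236,166) in scene and (336,211) in side. Next I'll enlarge crops of both views to check this and get pixel positions.

Run:
```python
import cv2
a=cv2.imread("pics/scene0.png")[100:260,150:330]; b=cv2.imread("pics/side0.png")[110:310,235:405]
cv2.imwrite("pics/c1.png",cv2.resize(a,None,fx=3.75,fy=3.75,interpolation=cv2.INTER_CUBIC))
cv2.imwrite("pics/c2.png",cv2.resize(b,None,fx=3,fy=3,interpolation=cv2.INTER_CUBIC))
```

```text
(no output)
```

View pics/c1.png

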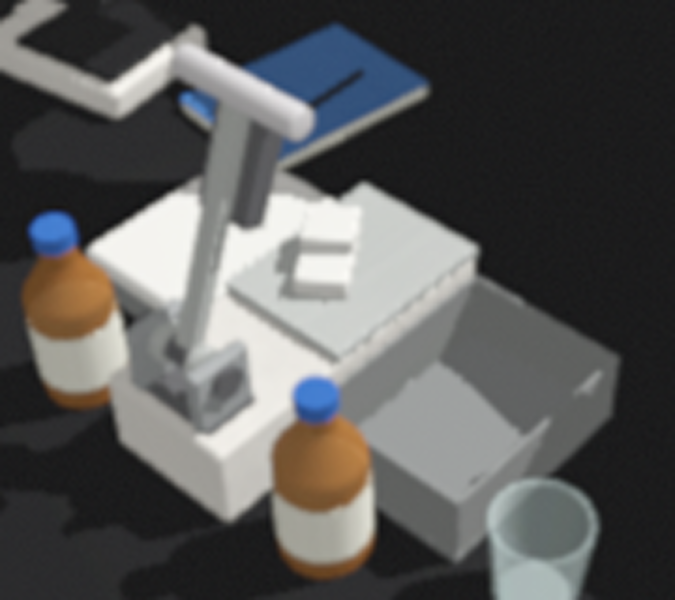

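View pics/c2.png

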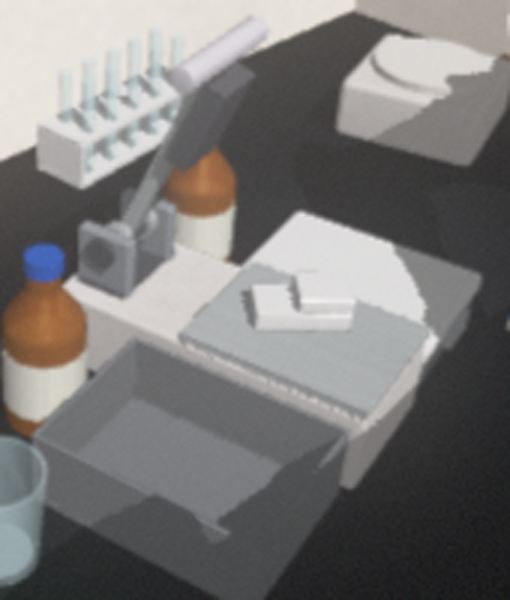

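Offcut choice: the white stepped block on the bed plate, c1 (328,250) and c2 (303,303). The white case, blue book, other device and green/black boxes don't fit the description. The grey bin adjoins the press on the bed's left.

```bash
cat > h.py <<'E'
from bench import r
import numpy as np, cv2
from scipy.optimize import least_squares
from scipy.spatial.transform import Rotation as R
def cam(n):
    c=r.camera_info(n); f=192/np.tan(np.radians(c["fov_y"]/2)); M=R.from_rotvec(c["rotation"]).as_matrix()
    return c,f,M
def ray(n,uv,z):
    c,f,M=cam(n); d=M@np.array([(uv[0]-c["cx"])/f,(uv[1]-c["cy"])/f,1]); p=c["position"]
    return p+d*(z-p[2])/d[2]
def proj(n,P):
    c,f,M=cam(n); q=M.T@(np.asarray(P)-c["position"]); return np.array([c["cx"]+f*q[0]/q[2],c["cy"]+f*q[1]/q[2]])
def fit(loc,pts):  # 2D rigid fit: local xy -> world xy
    def e(p):
        c,s=np.cos(p[2]),np.sin(p[2]); return (np.c_[c*loc[:,0]-s*loc[:,1]+p[0],s*loc[:,0]+c*loc[:,1]+p[1]]-pts[:,:2]).ravel()
    b=min((least_squares(e,[*pts[:,:2].mean(0),a]) for a in(-2,0,2)),key=lambda q:q.cost)
    return b.x,e(b.x).reshape(-1,2)
E
python3 - <<'E'
from h import *
np.set_printoptions(precision=4,suppress=True)
s1=lambda u,v:(150+u/3.75,100+v/3.75); s2=lambda u,v:(235+u/3,110+v/3)
L=np.array([[20,-65],[20,65],[-150,65],[-150,-65]])/1000
A=np.array([ray("scene",s1(*p),.09) for p in[(230,288),(338,357),(477,250),(364,183)]])
B=np.array([ray("side",s2(*p),.09) for p in[(255,263),(182,340),(363,418),(437,335)]])
for nm,l,p in(("A",L,A),("B",L,B),("AB",np.r_[L,L],np.r_[A,B])): print(nm,*fit(l,p))
print("bin",np.array([ray("scene",s1(*p),.07) for p in[(620,357),(460,497)]]),np.array([ray("side",s2(*p),.07) for p in[(35,437),(135,340),(345,435)]]))
print("off hi scene",np.array([ray("scene",s1(*p),.122) for p in[(312,197),(362,207),(354,243),(302,237)]]))
print("off lo scene",np.array([ray("scene",s1(*p),.108) for p in[(302,250),(352,255),(347,290),(295,283)]]))
print("off hi side",np.array([ray("side",s2(*p),.122) for p in[(295,272),(340,268),(355,303),(305,307)]]))
print("off base side",np.array([ray("side",s2(*p),.09) for p in[(258,328),(353,328)]]))
print("grip scene",s1(245,92),"side",s2(222,52))
E
```

```text
A [ 0.5492 -0.0633  0.2384] [[ 0.0014 -0.0057]
 [-0.0014  0.0034]
 [-0.0023 -0.0004]
 [ 0.0023  0.0027]]
B [ 0.5421 -0.0704  0.2102] [[-0.002   0.0018]
 [ 0.0044 -0.0016]
 [-0.0042 -0.0015]
 [ 0.0018  0.0013]]
AB [ 0.5457 -0.0669  0.2242] [[-0.003  -0.0097]
 [-0.004  -0.0002]
 [-0.0054 -0.0017]
 [-0.0026  0.001 ]
 [ 0.0024  0.0059]
 [ 0.007   0.002 ]
 [-0.0011 -0.0002]
 [ 0.0067  0.003 ]]
bin [[0.3626 0.1153 0.07  ]
 [0.5515 0.1542 0.07  ]] [[ 0.5524  0.1523  0.07  ]
 [ 0.5868  0.0105  0.07  ]
 [ 0.3948 -0.0303  0.07  ]]
off hi scene [[ 0.4846 -0.1412  0.122 ]
 [ 0.458  -0.1057  0.122 ]
 [ 0.489  -0.0719  0.122 ]
 [ 0.5191 -0.1029  0.122 ]]
off lo scene [[ 0.5198 -0.1033  0.108 ]
 [ 0.49   -0.0741  0.108 ]
 [ 0.5167 -0.0417  0.108 ]
 [ 0.5459 -0.0729  0.108 ]]
off hi side [[ 0.5178 -0.1103  0.122 ]
 [ 0.4961 -0.144   0.122 ]
 [ 0.4569 -0.1132  0.122 ]
 [ 0.4807 -0.0779  0.122 ]]
off base side [[ 0.5125 -0.0609  0.09  ]
 [ 0.4595 -0.1213  0.09  ]]
grip scene (215.33333333333331, 124.53333333333333) side (309.0, 127.33333333333333)
```

```bash
cat >> h.py <<'E'
def go(p,yx):  # shift in tool axes to world p, spin so that tool y (closing line) heads yx (mod pi)
    o=r.get_obs(); M=R.from_rotvec(o["orientation"]).as_matrix(); d=M.T@(np.array(p)-o["tcp_pos"])
    cur=np.arctan2(M[1,1],M[0,1]); s=-((yx-cur+np.pi/2)%np.pi-np.pi/2)  # tool z down: sign flips
    print("t",o["clock"],"tcp",o["tcp_pos"].round(4),"yhead",round(cur,3),"zaxis",M[:,2].round(3),"j7",o["joints"][6].round(3),"shift",d.round(4),"spin",round(s,3),"rows",np.linalg.norm(d)/.0417,abs(s)/.125)
E
python3 - <<'E'
from h import *
np.set_printoptions(precision=4,suppress=True)
go((.491,-.104,.35),.84+np.pi/2)
print("decoy",ray("scene",(175,115),.03),ray("side",(440,175),.03),"book",ray("side",(450,220),.03))
# triangulate lever grip
from scipy.optimize import least_squares
f=lambda P:np.r_[proj("scene",P)-(215.3,124.5),proj("side",P)-(309,127.3)]
b=least_squares(f,[.58,-.06,.31]);print("grip",b.x,b.fun)
E
```

```text
t 0.1 tcp [ 0.2152 -0.6392  0.2304] yhead -1.246 zaxis [-0.001  0.002 -1.   ] j7 -0.083 shift [ 0.4322 -0.4194 -0.1189] spin -0.515 rows 14.720224396150446 4.121295340964998
decoy [ 0.4863 -0.574   0.03  ] [ 0.4556 -0.5951  0.03  ] book [ 0.3202 -0.3905  0.03  ]
grip [ 0.5803 -0.0617  0.3162] [-0.4401 -1.5847 -0.7592  1.287 ]
```

Call:
play_rows:
  targets: "-1 0 0 -0.06 0; -1 0.03 -0.03 -0.09 0; -1 0.06 -0.06 -0.12 -0.1; -1 0.085 -0.085 -0.12 -0.2; -1 0.115 -0.115 -0.12 -0.3; -1 0.145 -0.14 -0.12 -0.4; -1 0.175 -0.17 -0.12 -0.515; -1 0.2 -0.195 -0.12 -0.515"

```text
clock: 0.77
tcp_pos: [0.337, -0.4014, 0.3513]
orientation: [2.865, 1.289, -0.0]
contact_force: [1.2, -0.7, 0.5]
grip_width: 0.0857
gripper_force: 0.0
```

```bash
python3 -c "
from h import *
go((.491,-.104,.30),.84+np.pi/2)"
```

```text
t 0.7667 tcp [ 0.337  -0.4014  0.3513] yhead -0.725 zaxis [ 0. -0. -1.] j7 0.002 shift [ 0.3248 -0.082   0.0512] spin 0.006 rows 8.125680112992992 0.04729583449667274
```

Call:
play_rows:
  targets: "-1 0.04 -0.01 0 0; -1 0.08 -0.02 0 0; -1 0.12 -0.03 0 0; -1 0.16 -0.04 0 0; -1 0.2 -0.05 0 0; -1 0.24 -0.06 0.01 0; -1 0.28 -0.07 0.03 0; -1 0.31 -0.078 0.05 0"

```text
clock: 1.43
tcp_pos: [0.4867, -0.1185, 0.3019]
orientation: [2.867, 1.281, 0.004]
contact_force: [1.0, -0.2, -0.1]
grip_width: 0.0856
gripper_force: 0.0
```

Call:
play_rows:
  targets: "-1 0 0 0 0; -1 0 0 0 0"

```text
clock: 1.6
tcp_pos: [0.485, -0.1183, 0.2998]
orientation: [-2.863, -1.287, 0.004]
contact_force: [-0.2, -1.2, -0.0]
grip_width: 0.0853
gripper_force: 0.0
```

Run:
```python
from h import *
go((.491,-.104,.30),.84+np.pi/2)
print(r.camera_info("wrist"))
cv2.imwrite("pics/w1.png",cv2.resize(cv2.cvtColor(r.grab_frame("wrist"),cv2.COLOR_RGB2BGR),None,fx=1.5,fy=1.5))
```

```text
t 1.6 tcp [ 0.485  -0.1183  0.2998] yhead -0.726 zaxis [-0.003  0.001 -1.   ] j7 -0.683 shift [ 0.0147 -0.005  -0.0002] spin 0.005 rows 0.3718994041413501 0.0385954919965954
{'fov_y': 65.70646984690485, 'cx': 258.4717738777513, 'cy': 190.25132850514285, 'position': array([ 0.53694562, -0.06070466,  0.44302411]), 'rotation': array([ 2.66268074, -1.00993855, -0.16155528])}
```

View pics/w1.png

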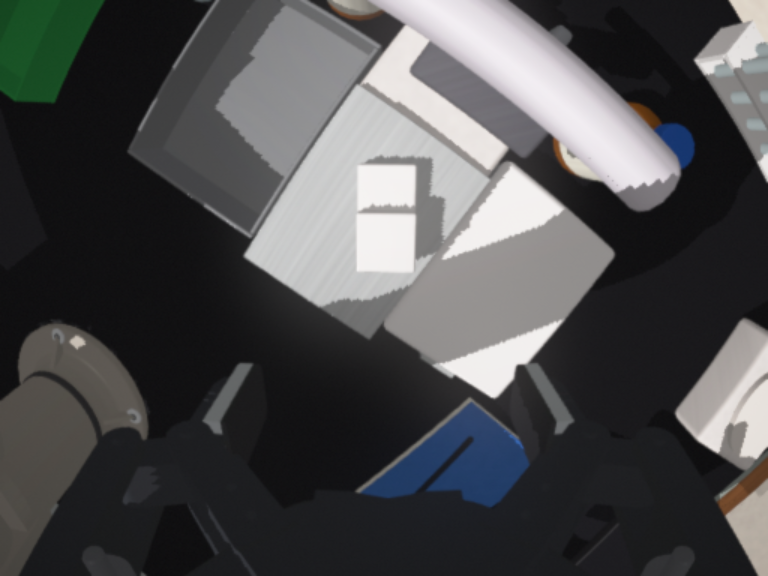

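The wrist view shows the offcut's tall part at about (385,243) and its low part at (386,188), squared up with the tool. The camera sits on the lever's side, so I'll turn the tool half a turn before going down. First I'll refine the offcut pose.

```bash
cat >> h.py <<'E'
def wray(uv,z,c):
    f=192/np.tan(np.radians(c["fov_y"]/2)); M=R.from_rotvec(c["rotation"]).as_matrix()
    v=np.array(uv)-(c["cx"],c["cy"]); q=np.hypot(*v); d=M@np.r_[v/q*np.sin(q/f),np.cos(q/f)]
    return c["position"]+d*(z-c["position"][2])/d[2]
E
python3 - <<'E'
from h import *
np.set_printoptions(precision=4,suppress=True)
c=r.camera_info("wrist"); w=lambda u,v,z:wray((u/1.5,v/1.5),z,c)
hi=np.array([w(*p,.122) for p in[(357,214),(413,214),(414,272),(357,271)]]); lo=np.array([w(*p,.108) for p in[(358,165),(415,165)]])
l=np.array([[5,22],[5,-22],[-40,-22],[-40,22],[40,22],[40,-22]])/1000
print(*fit(l,np.r_[hi,lo]))
bed=np.array([w(*p,.09) for p in[(488,178),(360,85),(245,257),(370,338)]])
print(*fit(np.array([[20,-65],[20,65],[-150,65],[-150,-65]])/1000,bed))
print(np.array([w(*p,.07) for p in[(130,152),(250,235),(381,45)]]))
E
```

```text
[ 0.5002 -0.1013  0.8339] [[-0.0004  0.0013]
 [ 0.0018 -0.0011]
 [-0.0001 -0.0007]
 [-0.0013 -0.0003]
 [-0.0005  0.0011]
 [ 0.0004 -0.0002]]
[ 0.5484 -0.0767  0.2274] [[ 0.0014 -0.0022]
 [-0.0006  0.0023]
 [-0.0002  0.0008]
 [-0.0006 -0.001 ]]
[[ 0.3651  0.1038  0.07  ]
 [ 0.3974 -0.0365  0.07  ]
 [ 0.5906  0.006   0.07  ]]
```

Call:
play_rows:
  targets: "-1 0 0 -0.04 0.12; -1 0 0 -0.06 0.24; -1 0 0 -0.06 0.36; -1 0 0 -0.06 0.48; -1 0 0 -0.06 0.6; -1 0 0 -0.06 0.72; -1 0 0 -0.06 0.84; -1 0 0 -0.06 0.96"

```text
clock: 2.32
tcp_pos: [0.4849, -0.1228, 0.3621]
orientation: [3.134, -0.204, 0.002]
contact_force: [0.1, 0.2, -0.2]
grip_width: 0.0855
gripper_force: 0.0
```

```bash
python3 -c "
from h import *
go((.49,-.104,.36),.84+np.pi/2)"
```

```text
t 2.3167 tcp [ 0.4849 -0.1228  0.3621] yhead -1.7 zaxis [ 0.001 -0.001 -1.   ] j7 -1.617 shift [ 0.0026 -0.0193  0.0021] spin -0.97 rows 0.46991331624341154 7.757623245008183
```

Call:
play_rows:
  targets: "-1 0 0 0 -0.12; -1 0 0 0 -0.24; -1 0 0 0 -0.36; -1 0 0 0 -0.48; -1 0 0 0 -0.6; -1 0 0 0 -0.72; -1 0 0 0 -0.84; -1 0 0 0 -0.96"

```text
clock: 2.98
tcp_pos: [0.4849, -0.1228, 0.362]
orientation: [2.866, 1.284, 0.001]
contact_force: [0.2, -0.3, 0.4]
grip_width: 0.0852
gripper_force: 0.0
```

Call:
play_rows:
  targets: "-1 0 0 0 -0.12; -1 0 0 0 -0.24; -1 0 0 0 -0.36; -1 0 0 0 -0.48; -1 0 0 0 -0.6; -1 0 0 0 -0.72; -1 0 0 0 -0.84; -1 0 0 0 -0.96"

```text
clock: 3.65
tcp_pos: [0.4849, -0.1228, 0.362]
orientation: [1.949, 2.462, -0.0]
contact_force: [0.3, 1.1, 0.1]
grip_width: 0.0855
gripper_force: 0.0
```

Call:
play_rows:
  targets: "-1 0 0 0 -0.12; -1 0 0 0 -0.24; -1 0 0 0 -0.36; -1 0 0 0 -0.48; -1 0 0 0 -0.6; -1 0 0 0 -0.72; -1 0 0 0 -0.84; -1 0 0 0 -0.96"

```text
clock: 4.32
tcp_pos: [0.4849, -0.1228, 0.362]
orientation: [0.592, 3.084, -0.001]
contact_force: [0.2, -0.5, -0.1]
grip_width: 0.0857
gripper_force: 0.0
```

Call:
play_rows:
  targets: "-1 0 0 0 -0.12; -1 0 0 0 -0.24; -1 0 0 0 -0.36; -1 0 0 0 -0.48; -1 0 0 0 -0.6; -1 0 0 0 -0.72; -1 0 0 0 -0.84; -1 0 0 0 -0.96"

```text
clock: 4.98
tcp_pos: [0.4849, -0.1228, 0.362]
orientation: [-0.899, 3.01, -0.002]
contact_force: [0.4, 0.4, -0.4]
grip_width: 0.0855
gripper_force: 0.0
```

```bash
python3 -c "
from h import *
go((.490,-.109,.30),.835+np.pi/2)"
```

```text
t 4.9833 tcp [ 0.4849 -0.1228  0.362 ] yhead 2.151 zaxis [ 0.001 -0.001 -1.   ] j7 2.194 shift [-0.0118  0.0088  0.062 ] spin -0.254 rows 1.5273348836863787 2.035461141404671
```

Call:
play_rows:
  targets: "-1 -0.012 0.009 0 -0.12; -1 -0.012 0.009 0.02 -0.25; -1 -0.012 0.009 0.05 -0.254; -1 -0.012 0.009 0.09 -0.254; -1 -0.012 0.009 0.12 -0.254; -1 -0.012 0.009 0.15 -0.254; -1 -0.012 0.009 0.17 -0.254; -1 -0.012 0.009 0.17 -0.254"

```text
clock: 5.65
tcp_pos: [0.4874, -0.1086, 0.1878]
orientation: [1.263, -2.87, -0.005]
contact_force: [-0.3, 0.3, -0.5]
grip_width: 0.0858
gripper_force: 0.0
```

Run:
```python
from h import *
go((.490,-.109,.097),.835+np.pi/2)
for n in("wrist","side"):
    print(n,r.camera_info(n)["position"],r.camera_info(n)["rotation"]); im=cv2.cvtColor(r.grab_frame(n),cv2.COLOR_RGB2BGR)
    cv2.imwrite(f"pics/{n}2.png",im)
a=cv2.imread("pics/wrist2.png"); b=cv2.imread("pics/side2.png")[100:290,260:410]
cv2.imwrite("pics/m2.png",np.hstack([cv2.resize(a,(480,360)),cv2.resize(b,(284,360))]))
```

```text
t 5.65 tcp [ 0.4874 -0.1086  0.1878] yhead 2.4 zaxis [-0.007  0.001 -1.   ] j7 2.268 shift [-0.0018 -0.0027  0.0908] spin -0.006 rows 2.1787248764600626 0.04716685468428494
wrist [ 0.4356832  -0.16639345  0.33143638] [1.08951778 2.80120682 0.4315354 ]
side [0.0389357  0.57630375 0.70418458] [-1.02477858  2.26870237 -1.19080191]
```

View pics/m2.png

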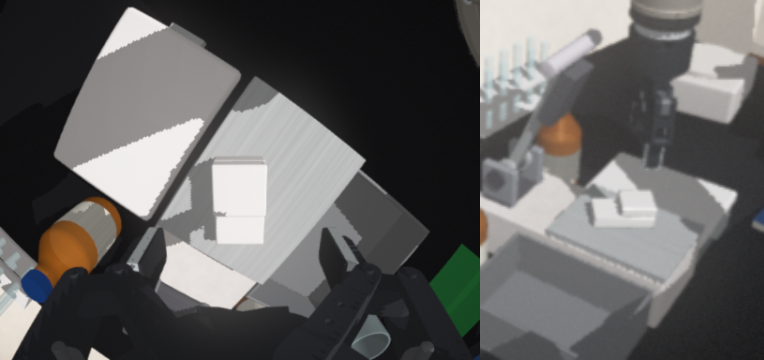

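The left panel shows the tall part at (240,190), about midway between the fingers. I'll measure it once more from here.

Run:
```python
from h import *
c=r.camera_info("wrist");k=512/480
P=np.array([wray((u*k,v*k),z,c) for u,v,z in[(213,165,.122),(267,165,.122),(265,215,.122),(217,215,.122),(217,243,.108),(263,243,.108)]])
x,e=fit(np.array([[-40,-22],[-40,22],[5,22],[5,-22],[40,-22],[40,22]])/1000,P);print(x,e.round(4).tolist())
print(x[:2]-.015*np.array([np.cos(x[2]),np.sin(x[2])])); go((.490,-.109,.097),.835+np.pi/2)
```

```text
[ 0.50392306 -0.09607308  0.82842174] [[-0.0002, -0.0007], [-0.001, 0.0001], [-0.0002, 0.0014], [0.0022, -0.001], [-0.0003, -0.0001], [-0.0006, 0.0004]]
[ 0.49378247 -0.10712606]
t 5.75 tcp [ 0.4904 -0.1079  0.1918] yhead 2.401 zaxis [-0. -0. -1.] j7 2.269 shift [ 0.001  -0.0004  0.0948] spin -0.005 rows 2.274652276681798 0.03928674649143815
```

Call:
play_rows:
  targets: "-1 -0.002 -0.0015 0.035 0; -1 -0.002 -0.0015 0.065 0; -1 -0.002 -0.0015 0.085 0; -1 -0.002 -0.0015 0.094 0; -1 -0.002 -0.0015 0.094 0; 0 -0.002 -0.0015 0.094 0; 0.5 -0.002 -0.0015 0.094 0; 1 -0.002 -0.0015 0.094 0"
  squeeze: 50

```text
clock: 6.42
tcp_pos: [0.4943, -0.1065, 0.0991]
orientation: [-1.268, 2.871, -0.003]
contact_force: [-0.2, -0.4, 0.3]
grip_width: 0.0516
gripper_force: 0.0
```

Call:
play_rows:
  targets: "1 0 0 0 0; 1 0 0 0 0; 1 0 0 0 0; 1 0 0 0 0; 1 0 0 0 0; 1 0 0 0 0"

```text
clock: 6.92
tcp_pos: [0.4941, -0.1064, 0.099]
orientation: [-1.269, 2.872, -0.003]
contact_force: [-0.9, -0.4, 7.6]
grip_width: 0.0431
gripper_force: 51.6
```

Call:
play_rows:
  targets: "1 0 0 -0.03 0; 1 0 0 -0.06 0; 1 0 0 -0.08 0; 1 0 0 -0.08 0"

```text
clock: 7.25
tcp_pos: [0.4959, -0.1062, 0.1821]
orientation: [-1.267, 2.868, -0.008]
contact_force: [0.5, -0.2, -2.0]
grip_width: 0.0433
gripper_force: 51.8
```

```bash
python3 -c "
from h import *
print(r.get_obs()['grip_width'],r.get_obs()['contact_force'])
go((.446,.043,.18),2.4)"
```

```text
0.04331471658851933 [ 0.52198112 -0.15224117 -1.95451035]
t 7.25 tcp [ 0.4959 -0.1062  0.1821] yhead 2.403 zaxis [ 0.008 -0.002 -1.   ] j7 2.248 shift [-0.0767  0.1374  0.0014] spin 0.003 rows 3.773718713741171 0.023068097097404205
```

Call:
play_rows:
  targets: "1 -0.015 0.027 0 0; 1 -0.031 0.055 0 0; 1 -0.047 0.083 0 0; 1 -0.062 0.11 0 0; 1 -0.077 0.137 0 0; 1 -0.077 0.137 0.01 0; 1 -0.077 0.137 0.04 0; 1 -0.077 0.137 0.07 0"

```text
clock: 7.92
tcp_pos: [0.4445, 0.0434, 0.1074]
orientation: [-1.27, 2.87, -0.003]
contact_force: [0.5, -1.9, -2.2]
grip_width: 0.0425
gripper_force: 51.8
```

Run:
```python
from h import *
go((.446,.043,.05),2.4);print(r.get_obs()['grip_width'])
a=cv2.cvtColor(r.grab_frame("side"),cv2.COLOR_RGB2BGR)[60:330,190:420]
cv2.imwrite("pics/s3.png",cv2.resize(a,None,fx=2,fy=2))
```

```text
t 7.9167 tcp [0.4445 0.0434 0.1074] yhead 2.404 zaxis [ 0.004 -0.    -1.   ] j7 1.824 shift [-0.0005 -0.0012  0.0574] spin 0.004 rows 1.3760858258316702 0.03220791278000945
0.04251606671182031
```

View pics/s3.png

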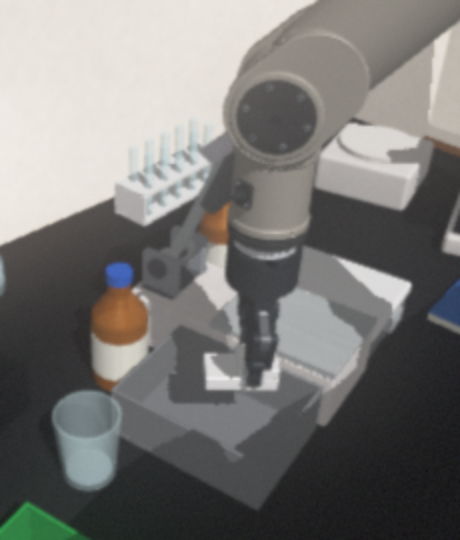

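The offcut is held over the bin, at about (240,372). I'll lower it and release.

Call:
play_rows:
  targets: "1 0 0 0.02 0; 1 0 0 0.045 0; 1 0 0 0.055 0; 1 0 0 0.055 0; 0 0 0 0.055 0; -0.6 0 0 0.055 0; -0.6 0 0 0.055 0; -0.6 0 0 0.055 0"

```text
clock: 8.63
tcp_pos: [0.4444, 0.0431, 0.0534]
orientation: [-1.269, 2.872, -0.002]
contact_force: [-0.2, -0.5, -0.1]
grip_width: 0.068
gripper_force: 0.0
```

Call:
play_rows:
  targets: "-0.6 0 0 0 0; -0.6 0 0 -0.03 0; -0.6 0 0 -0.07 0; -0.6 0 0 -0.11 0; -0.6 0 0 -0.15 0; -0.6 0 0 -0.19 0; -0.6 0 0 -0.23 0; -0.6 0 0 -0.25 0"

```text
clock: 9.3
tcp_pos: [0.4449, 0.0439, 0.3074]
orientation: [-1.268, 2.868, -0.005]
contact_force: [-0.3, 0.2, -0.7]
grip_width: 0.0683
gripper_force: 0.0
```

Run:
```python
from h import *
o=r.get_obs();print(o["tcp_pos"],o["grip_width"])
c=r.camera_info("wrist");print(c["position"],c["rotation"])
a=cv2.cvtColor(r.grab_frame("wrist"),cv2.COLOR_RGB2BGR); b=cv2.cvtColor(r.grab_frame("side"),cv2.COLOR_RGB2BGR)[100:300,210:410]
cv2.imwrite("pics/m4.png",np.hstack([cv2.resize(a,(440,330)),cv2.resize(b,(330,330))]))
```

```text
[0.44490005 0.04389964 0.30743057] 0.06831455329546526
[ 0.39149556 -0.01393686  0.45042903] [1.07735021 2.79179206 0.43592578]
```

View pics/m4.png

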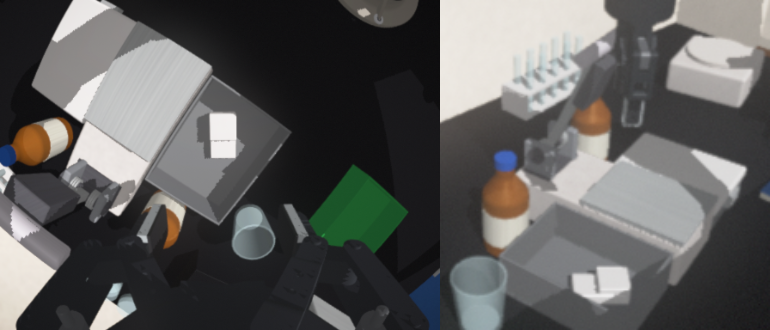

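The offcut lies in the bin at (222,135) in the left panel, clear of the fingers. Next, the lever: I'll shut the fingers, rise, and come in behind the crossbar.

```bash
cat >> h.py <<'E'
def pw(px,z,py=0):
    x,y,t=.547,-.0705,.226; return np.array([x+px*np.cos(t)-py*np.sin(t),y+px*np.sin(t)+py*np.cos(t),z])
def tip(deg):
    p=np.radians(deg); a=max(0,min(1,(deg-2)/66)); return pw(.115-.21*np.cos(p)+.012*np.sin(p)+.011*a,.12+.21*np.sin(p)+.012*np.cos(p))
E
python3 -c "
from h import *
go(pw(.085,.40),.226+np.pi/2); print(pw(.085,.40))"
```

```text
t 9.4 tcp [0.4456 0.0436 0.3066] yhead 2.403 zaxis [ 0.008 -0.001 -1.   ] j7 2.111 shift [-0.0542 -0.2008 -0.0917] spin 0.606 rows 5.45193670936596 4.846448397443243
[ 0.62983849 -0.05145311  0.4       ]
```

Call:
play_rows:
  targets: "1 0 0 -0.04 0.1; 1 0 0 -0.08 0.2; 1 -0.008 -0.03 -0.09 0.3; 1 -0.018 -0.065 -0.09 0.4; 1 -0.027 -0.1 -0.09 0.5; 1 -0.036 -0.135 -0.09 0.606; 1 -0.046 -0.17 -0.09 0.606; 1 -0.054 -0.2 -0.09 0.606"

```text
clock: 10.07
tcp_pos: [0.6291, -0.0532, 0.3903]
orientation: [0.352, -3.12, 0.0]
contact_force: [0.1, -0.2, 0.7]
grip_width: -0.0002
gripper_force: 0.0
```

Call:
play_rows:
  targets: "1 0 0 0 0; 1 0 0 0 0"

```text
clock: 10.23
tcp_pos: [0.6281, -0.0526, 0.3896]
orientation: [0.352, -3.118, -0.003]
contact_force: [-0.1, 0.3, 0.6]
grip_width: 0.0001
gripper_force: 0.0
```

Run:
```python
from h import *
print(r.get_obs()["grip_width"])
go(pw(.085,.312),.226+np.pi/2)
M=R.from_rotvec(r.get_obs()["orientation"]).as_matrix();b=pw(.085,.312)
for d in(68,60,52,44,36,28,20,12,6,2,0,-2):print(d,(M.T@(tip(d)-b)).round(4),tip(d).round(3))
a=cv2.cvtColor(r.grab_frame("side"),cv2.COLOR_RGB2BGR)[40:240,230:400]; b=cv2.cvtColor(r.grab_frame("scene"),cv2.COLOR_RGB2BGR)[50:250,130:300]
cv2.imwrite("pics/m5.png",cv2.resize(np.hstack([a,b]),None,fx=2.3,fy=2.3))
```

```text
6.88336790037496e-05
t 10.2333 tcp [ 0.6281 -0.0526  0.3896] yhead 1.796 zaxis [-0.004  0.001 -1.   ] j7 1.584 shift [-0.0022  0.0006  0.0776] spin -0.001 rows 1.8623382202373946 0.009322679262844247
68 [ 0.0266 -0.     -0.0071] [ 0.604 -0.057  0.319]
60 [ 0.0549 -0.0001  0.0043] [ 0.576 -0.064  0.308]
52 [ 0.0814 -0.0001  0.0194] [ 0.55  -0.07   0.293]
44 [ 0.1056 -0.0002  0.0378] [ 0.527 -0.075  0.275]
36 [ 0.127  -0.0003  0.0593] [ 0.506 -0.08   0.253]
28 [ 0.1452 -0.0003  0.0833] [ 0.488 -0.084  0.229]
20 [ 0.1599 -0.0004  0.1094] [ 0.474 -0.087  0.203]
12 [ 0.1708 -0.0005  0.1372] [ 0.463 -0.09   0.175]
6 [ 0.1764 -0.0005  0.1587] [ 0.457 -0.091  0.154]
2 [ 0.1789 -0.0006  0.1733] [ 0.455 -0.092  0.139]
0 [ 0.1794 -0.0006  0.1806] [ 0.454 -0.092  0.132]
-2 [ 0.1797 -0.0006  0.1879] [ 0.454 -0.092  0.125]
```

View pics/m5.png

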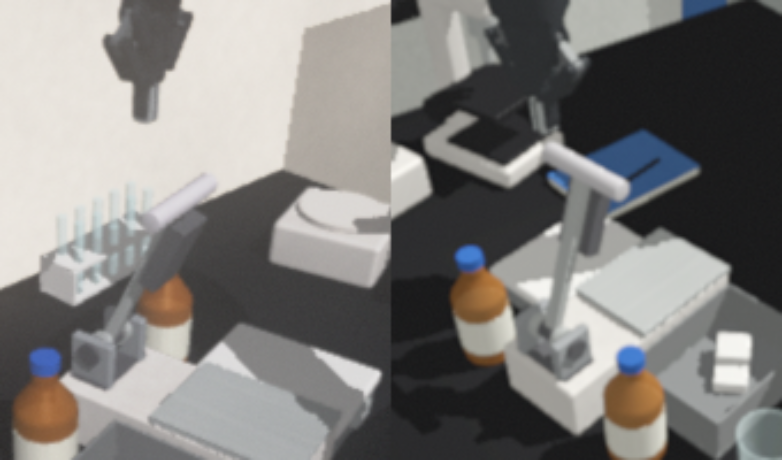

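The fingers are up behind the crossbar, and the offcut is in the bin at (732,360). I'll go down behind the bar and push along the arc.

Call:
play_rows:
  targets: "1 -0.002 0 0.03 0; 1 -0.002 0 0.06 0; 1 -0.002 0 0.078 0; 1 -0.002 0 0.078 0; 1 0.012 0 0.076 0; 1 0.024 0 0.073 0; 1 0.034 0 0.074 0; 1 0.043 0 0.078 0"

```text
clock: 11.0
tcp_pos: [0.5865, -0.0606, 0.3176]
orientation: [-0.355, 3.115, -0.002]
contact_force: [-0.7, 0.5, 8.0]
grip_width: 0.0002
gripper_force: 3.1
```

Run:
```python
from h import *
o=r.get_obs();print(o["contact_force"]);go(tip(60),.226+np.pi/2)
M=R.from_rotvec(o["orientation"]).as_matrix()
for d in(60,52,44,36,28,20,12,6,2,-2):print(d,(M.T@(tip(d)-o["tcp_pos"])).round(4))
```

```text
[-0.65062146  0.47687598  8.02225752]
t 11.0 tcp [ 0.5865 -0.0606  0.3176] yhead 1.797 zaxis [ 0.006 -0.    -1.   ] j7 1.594 shift [ 0.0107 -0.0008  0.0097] spin 0.001 rows 0.3461303715625278 0.005583248464672508
60 [ 0.0107 -0.0008  0.0097]
52 [ 0.0373 -0.0008  0.0245]
44 [ 0.0617 -0.0007  0.0427]
36 [ 0.0833 -0.0007  0.0639]
28 [ 0.1017 -0.0006  0.0878]
20 [ 0.1166 -0.0006  0.1138]
12 [ 0.1278 -0.0005  0.1414]
6 [ 0.1336 -0.0005  0.1629]
2 [ 0.1362 -0.0004  0.1774]
-2 [ 0.1372 -0.0004  0.1921]
```

Call:
play_rows:
  targets: "1 0.006 0 0.01 0; 1 0.018 0 0.018 0; 1 0.031 0 0.026 0; 1 0.043 0 0.035 0; 1 0.055 0 0.045 0; 1 0.066 0 0.056 0; 1 0.077 0 0.068 0; 1 0.087 0 0.08 0"

```text
clock: 11.67
tcp_pos: [0.5031, -0.0802, 0.237]
orientation: [-0.354, 3.113, -0.003]
contact_force: [7.5, 2.7, 1.8]
grip_width: 0.0
gripper_force: 3.8
```

Run:
```python
from h import *
o=r.get_obs();print(o["contact_force"]);go(tip(30),.226+np.pi/2)
M=R.from_rotvec(o["orientation"]).as_matrix()
for d in(28,20,12,6,2,-2):print(d,(M.T@(tip(d)-o["tcp_pos"])).round(4))
a=cv2.cvtColor(r.grab_frame("side"),cv2.COLOR_RGB2BGR)[40:240,230:400]; b=cv2.cvtColor(r.grab_frame("scene"),cv2.COLOR_RGB2BGR)[50:250,130:300]
cv2.imwrite("pics/m6.png",cv2.resize(np.hstack([a,b]),None,fx=2.3,fy=2.3))
```

```text
[7.50477153 2.69274207 1.80447594]
t 11.6667 tcp [ 0.5031 -0.0802  0.237 ] yhead 1.797 zaxis [ 0.009 -0.001 -1.   ] j7 1.644 shift [ 0.0113 -0.0004  0.0015] spin 0.001 rows 0.27299112784200164 0.004796007268556224
28 [ 0.0156 -0.0004  0.0077]
20 [ 0.0306 -0.0003  0.0336]
12 [ 0.0418 -0.0002  0.0612]
6 [ 0.0477 -0.0002  0.0827]
2 [ 0.0503 -0.0001  0.0972]
-2 [ 5.130e-02 -1.000e-04  1.119e-01]
```

View pics/m6.png

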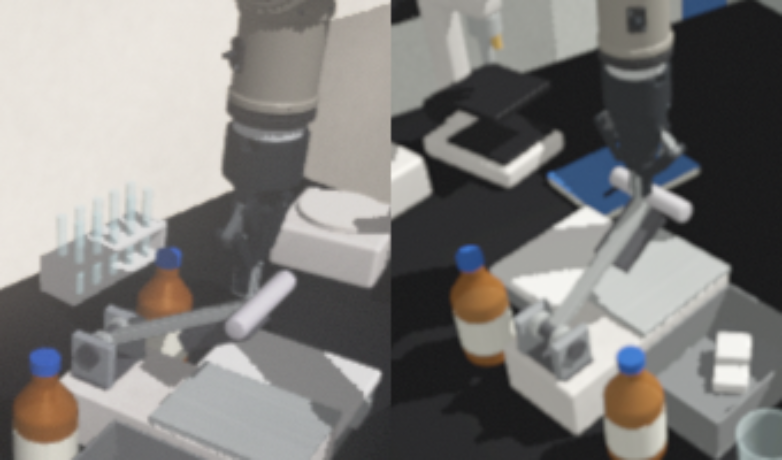

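The finger sits just behind the crossbar with its tip over the arm, which is a safe seat. I'll carry on down, pressing on the arm next to the bar.

Call:
play_rows:
  targets: "1 0.004 0 0.013 0; 1 0.01 0 0.027 0; 1 0.016 0 0.042 0; 1 0.021 0 0.057 0; 1 0.025 0 0.072 0; 1 0.028 0 0.086 0; 1 0.029 0 0.095 0; 1 0.03 0 0.1 0"

```text
clock: 12.43
tcp_pos: [0.4744, -0.0874, 0.136]
orientation: [-0.354, 3.116, -0.002]
contact_force: [2.5, 0.8, 6.9]
grip_width: 0.0
gripper_force: 4.1
```

Run:
```python
from h import *
o=r.get_obs();print(o["contact_force"]);go(tip(2),.226+np.pi/2)
```

```text
[2.54720201 0.79077889 6.92736904]
t 12.4333 tcp [ 0.4744 -0.0874  0.136 ] yhead 1.797 zaxis [ 0.005 -0.001 -1.   ] j7 1.564 shift [ 0.0199  0.0002 -0.0034] spin 0.0 rows 0.4834569201305 0.0029313987868491154
```

Call:
play_rows:
  targets: "1 0 0 0.002 0; 1 0 0 0.004 0; 1 0 0 0.004 0"

```text
clock: 12.68
tcp_pos: [0.4743, -0.0874, 0.1335]
orientation: [-0.354, 3.117, -0.004]
contact_force: [-2.7, 0.3, 18.2]
grip_width: -0.0001
gripper_force: 9.2
```

Call:
play_rows:
  targets: "1 0 0 0.002 0; 1 0 0 0.004 0; 1 0 0 0.004 0"

```text
clock: 12.93
tcp_pos: [0.4743, -0.0875, 0.1317]
orientation: [-0.354, 3.118, -0.007]
contact_force: [-13.0, 1.0, 45.6]
grip_width: 0.0
gripper_force: 22.9
```

At the stop: the force rose to 46 N over 2 mm. I'll ease off slightly, hold, and check.

Call:
play_rows:
  targets: "1 0 0 -0.001 0; 1 0 0 -0.001 0; 1 0 0 -0.001 0; 1 0 0 -0.001 0; 1 0 0 -0.001 0; 1 0 0 -0.001 0"

```text
clock: 13.43
tcp_pos: [0.4743, -0.0875, 0.1322]
orientation: [-0.354, 3.118, -0.006]
contact_force: [-9.3, 2.4, 38.1]
grip_width: 0.0
gripper_force: 18.5
```

Run:
```python
from h import *
o=r.get_obs();print(o["contact_force"],o["tcp_pos"])
a=cv2.cvtColor(r.grab_frame("side"),cv2.COLOR_RGB2BGR)[100:280,230:400]; b=cv2.cvtColor(r.grab_frame("scene"),cv2.COLOR_RGB2BGR)[80:260,150:320]
cv2.imwrite("pics/m7.png",cv2.resize(np.hstack([a,b]),None,fx=2.3,fy=2.3))
```

```text
[-9.25266584  2.38962903 38.10691894] [ 0.47427565 -0.08749328  0.13223917]
```

View pics/m7.png

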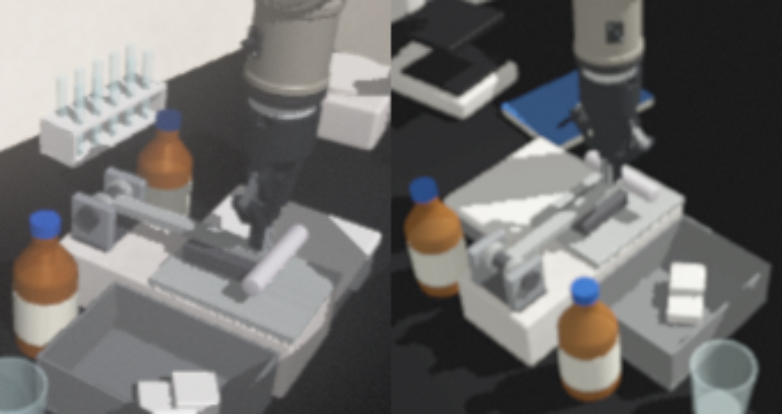

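The lever lies level over the bed at its stop. I'll let it rise under control along the same path.

Call:
play_rows:
  targets: "1 0 0 -0.01 0; 1 -0.003 0 -0.025 0; 1 -0.007 0 -0.04 0; 1 -0.012 0 -0.057 0; 1 -0.018 0 -0.073 0; 1 -0.025 0 -0.09 0; 1 -0.032 0 -0.105 0; 1 -0.042 0 -0.117 0"

```text
clock: 14.2
tcp_pos: [0.5152, -0.0776, 0.248]
orientation: [-0.354, 3.115, -0.002]
contact_force: [2.3, -0.2, 0.5]
grip_width: -0.0002
gripper_force: 1.6
```

Call:
play_rows:
  targets: "1 -0.011 0 -0.014 0; 1 -0.022 0 -0.026 0; 1 -0.034 0 -0.037 0; 1 -0.046 0 -0.047 0; 1 -0.058 0 -0.056 0; 1 -0.07 0 -0.064 0; 1 -0.082 0 -0.072 0; 1 -0.1 0 -0.082 0"

```text
clock: 14.87
tcp_pos: [0.6098, -0.056, 0.3279]
orientation: [0.354, -3.121, 0.002]
contact_force: [0.7, 0.3, -0.4]
grip_width: -0.0002
gripper_force: 0.0
```

Run:
```python
from h import *
o=r.get_obs();print(o["contact_force"]);go(pw(.085,.36),.226+np.pi/2)
```

```text
[ 0.74571227  0.27939007 -0.42129708]
t 14.8667 tcp [ 0.6098 -0.056   0.3279] yhead 1.796 zaxis [-0.    -0.001 -1.   ] j7 1.574 shift [-0.0206 -0.0001 -0.0321] spin -0.0 rows 0.9148180978833274 0.00281148805641962
```

Call:
play_rows:
  targets: "1 -0.02 0 -0.02 0; 1 -0.025 0 -0.06 0; 1 -0.025 0 -0.1 0; 1 -0.025 0 -0.1 0; 1 -0.025 0 -0.1 0; 1 -0.025 0 -0.1 0; 1 -0.025 0 -0.1 0; 1 -0.025 0 -0.1 0"

```text
clock: 15.53
tcp_pos: [0.6338, -0.0505, 0.4252]
orientation: [0.354, -3.119, 0.0]
contact_force: [1.1, -0.2, -0.8]
grip_width: 0.0
gripper_force: 0.0
```

Run:
```python
from h import *
b=cv2.cvtColor(r.grab_frame("scene"),cv2.COLOR_RGB2BGR); a0=cv2.imread("pics/scene0.png")
D=np.abs(b.astype(int)-a0).max(2)[115:160,195:232]  # lever region vs home
print("lever diff mean",D.mean(),(D>40).sum(), r.get_obs()["contact_force"])
cv2.imwrite("pics/m8.png",cv2.resize(np.hstack([a0[90:270,140:320],b[90:270,140:320]]),None,fx=2.2,fy=2.2))
```

```text
lever diff mean 9.663663663663664 179 [-0.47263807 -1.21417957 -0.52171245]
```

View pics/m8.png

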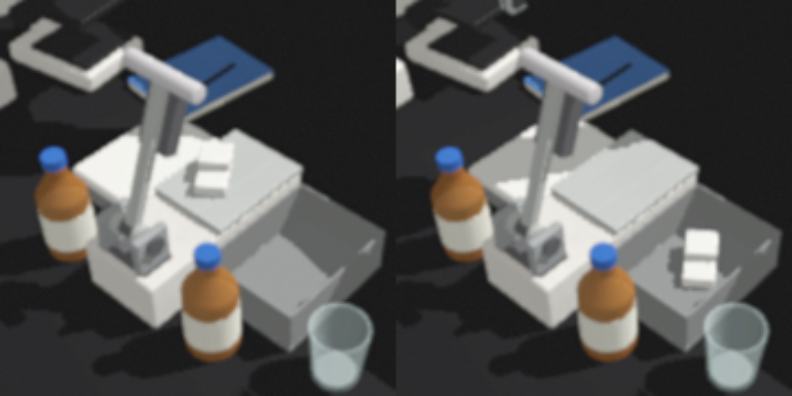

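The lever is back in its home position, with the crossbar at (560,75), the same as in the first picture. The offcut is in the bin at (701,258), and the bottles and beaker haven't moved.

```bash
python3 -c "
from bench import r
print(r.hand_in())"
```

```text
the job is handed in; nothing more can be done
None
```

I put the offcut in the grey scrap bin, held the lever at its stop for about half a second, and let it spring back home; the bottles and beaker hadn't moved in the last picture. The job was handed in at about 15.6 s of the 56 s allowed, and no verdict came back.

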